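Hold the drive collar on the spindle's flat

ROBOT

A 7-joint arm with a two-finger parallel gripper is mounted at the origin on the work surface. World frame = base frame: x ahead of the robot, y to its left, z up, the work surface at z = 0. Lengths are in m, angles in rad, forces in N, time in s.
With the tool pointing down it reaches from about 0.425 to 1.025 m from the base axis. Payload 9.4 kg.
Tool frame: the origin (TCP) lies between the finger pads; the fingertips stand 11 mm ahead of it and the grasp point (between the pads) lies 8 mm behind it; z points along the fingers, x is the direction in which the jaws open and shut, and the axes are right-handed (so a half turn about z gives the same grasp; the last joint's range is limited). The gripper opens to 93 mm and grips with 3 to 60 N. Pads are 15 mm wide; open, the fingers measure 128 mm over their backs; the gripper's body (75 mm by 188 mm) begins 65 mm behind the grasp point.
Start: joints at [-0.077, 0.599, -0.003, 1.599, 0.002, 0.943, -0.08], TCP at [0.725, -0, 0.23] pointing down, gripper open.
Joint ranges: [-2.57, 2.57], [-0.35, 1.97], [-1.29, 1.29], [0.11, 2.56], [-1.05, 4.19], [0.11, 1.86], [-2.63, 2.63]. Speed limits (rad/s): [2.22, 2.22, 3.01, 3.01, 3.14, 3.14, 3.14].

INTERFACE

Orientations are given as a 3x3 rotation matrix whose columns are the frame's x, y, z axes.
In Python, from station import readout, imaging, ticket gives the robot as it stands. The module is installed in compiled form; this text tells all that it offers.
- The arm moves only by the shell command python3 -m inch 'ROWS'. ROWS is a JSON object of lists of equal length, an entry for each row: "offset": the shift along the tool's x, y, z in cm, a list of three; "angular": the turn, a rotation vector about the tool's x, y, z in rad, a list of three; "grip": the finger opening in cm, from 0 to 9.3. A call has 1 to 12 rows; each row is the pose to reach, as a shift and turn from the pose commanded when the call began, along the tool's axes at that moment; what a row does not reach only later rows make up. A row lasts 1/12 s, in which the tool goes at most 41.7 mm and 7.16 degrees, less where a joint would pass 70% of its speed; a pose out of reach is approached as far as the arm can. A call with a gripper value outside its range is refused whole. The fingers move at their own pace and stop on an object; the grip force is fixed at half the most. Time passes only in rows, so rows that repeat a pose let the fingers close. It gives the time, the measured TCP pose, the force and the opening at its end, in the units of the state.
- readout.read_state(): the state, without advancing time (a new reading comes with each control period).
- imaging.get_image(name): name is "scene" or "side" or "wrist"; returns a dict with "img" (400x640x3 uint8, blue, green, red), "K" (3x3 intrinsics, pixels), "R" (3x3) and "t" (3): a world point X has camera coordinates R X + t; the wrist camera has in their place "hand_eye" (4x4, takes a point from camera to tool coordinates, whose origin is the TCP and whose axes are the tool frame's). Camera axes: x right, y down, z forward; pixel columns grow to the right and rows downward; lengths in m; the calibration is good to about 2 mm. A picture is of the moment at which its call begins: read the wrist's pose just before it. There is no depth.
- ticket.finish_job(): hands the job in, once; it reports no verdict.
The state is a dict: "clock": time; "joint_pos": joint angles; "qvel": joint speeds; "joint_efforts": joint torques, N m; "position": TCP position; "ee_rot": TCP orientation; "wrist_force": force on the tool from outside, world axes, zero at the start; "wrist_torque": the same for the moment, N m; "width": finger opening in m.
Only numpy, scipy, OpenCV 4.12 (cv2) and the standard library are available. Lean on these libraries where they do the work, as an engineer would, in place of code of your own. Each camera call takes 0.05 s, during which the arm holds its last target.

TASK

On the white lens tester, turn the bare steel spindle until its flat side (orange stripe, and orange line on the dial below) faces the red pointer on the deck. Then pick up the black collar, slide it down over the spindle with its yellow thumbscrew over that flat, and finish still holding it in the fingers, level, with its lower edge at the top of the blue ring painted on the spindle, the flat still facing the pointer, so that the screw could be tightened. Do not let go of it, and leave the other things on the bench where they are.

Things in the scene. Friction and masses are not known exactly. Their poses are not given: they have to be found in the camera images.
- tester: White lens tester, fixed to the bench for the run (place and yaw vary). Origin on the spindle's axis at bench level. Own x points away from its screen and pointer, z up. Housing 240 mm wide (y -120 to 120), top deck 60 mm above the bench from x = -75 to 110 mm, sloping down in front of that to 20 mm at x = -150 mm. Beside it, at x = 60, a column under a white head: y = 100 to 250 mm, x = 20 to 100 mm, up to 180 mm above the bench.
- pointer (a point): Middle of the wide end of the flat red triangular pointer on the tester's deck (its tip points at the spindle), 72 mm from the spindle's axis on the tester's own -x side, 62 mm above the bench. The spindle's flat must face this way.
- spindle (a joint): Turn of the upright steel spindle (rad), counter-clockwise seen from above. 0: its flat faces the pointer. A flat dark dial, 72 mm across, at its foot turns with it; the orange line on the dial and the orange mark on the spindle's top lie on the flat's side. It starts between 0.6 and 1.5, turns freely both ways past 0 and stays where it is left (friction torque 0.04 N m).
- seat (a point): Point on the spindle's axis, turning with it, 122 mm above the bench: where the collar's centre belongs. Own -x is the direction in which the flat faces, z up. The flat (15 mm wide, orange stripe) lies 5 mm from the axis and runs from 95 mm above the bench to the top. Across flat and round back the spindle measures 14 mm; the middle of that lies 2 mm from the axis, away from the flat.
- spindle_top (a point): Middle of the spindle's top end, 152 mm above the bench. The spindle is 18 mm in diameter; its top 4 mm taper to 13 mm.
- blue_ring (a point): Point on the spindle's axis at the upper edge of the blue ring painted round it (103 to 108 mm above the bench; paint only, it stops nothing).
- collar_center (a point): Centre, half-way up, of the loose black collar: 44 mm outside, 28 mm high, bore 21 mm, about 0.12 kg, standing upright on the bench. Own -x points to its thumbscrew, z up. The screw's 5 mm thick tip stands 3.9 mm into the bore at mid-height (6.6 mm from the axis), so the collar passes down the spindle only with the screw over the flat.
- thumbscrew (a point): Centre of the outer part of the collar's yellow thumbscrew, 30 mm from the collar's axis at mid-height; its head, 14 mm in diameter, reaches from 27 to 39 mm from the axis.
- lens: Bystander: round lens blank, 70 mm in diameter, 11 mm thick, lying on the bench; origin under its middle.
- spacer: Bystander: small brass spacer ring without screw, 38 mm in diameter, 12 mm high; origin under its middle.
- driver: Bystander: orange-handled screwdriver 170 mm long, lying on the bench.
- stylus: Bystander: white stylus 130 mm long, 10 mm thick, lying on the bench.
- cleaner: Bystander: blue bottle of lens cleaner, 52 mm in diameter, 110 mm high; origin under its middle.

How it is judged:
On the way:
1. the bare spindle is turned until its flat faces the pointer (within 0.2 rad), the collar still away from it (value of joint spindle between -0.2 and 0.2 rad and horizontal distance between collar_center and seat above 0.06 m), for 0.3 s.
At the end, for the whole second after the job is handed in: Collar on the spindle (axes within 3 mm, tilt under 0.12 rad), lower edge within 6 mm of the blue ring's top, thumbscrew over the flat (9 mm sideways), flat facing the pointer within 0.25 rad; collar still and gripped with over 2 N, carried by the fingers alone (value of joint spindle between -0.25 and 0.25 rad and z of collar_center in the frame of seat between -0.006 and 0.006 m and horizontal distance between collar_center and seat below 0.003 m and angle between collar_center's own z axis and vertical below 0.12 rad and x of thumbscrew in the frame of seat below -0.02 m and y of thumbscrew in the frame of seat between -0.009 and 0.009 m and contact force between the fingers and collar above 2 N and linear speed of collar below 0.02 m/s); the arm keeps its last pose, push and grip.
It fails at once if a bystander is moved by more than 30 mm (distance of any of lens, spacer, driver, stylus, cleaner from where it was at the start of the episode above 0.03 m).
It also fails if it takes over 51 s, if anything falls off the work surface, if the arm or the gripper's body presses on something with over 40 N, if the wrist force passes 120 N, or if a joint passes its speed limit or range.

## Working session

There is one attempt and no reset: what is moved stays moved. The work goes in short steps, Python scripts to look and compute and a shell command to move; the robot and the scene stay as the last step left them, time stands still between calls to the robot, and variables do not carry over. Pictures are saved under pics/ and viewed, and the job is handed in when it is done.

```bash
mkdir -p pics; cat > h.py <<'E'
import numpy as np, cv2
from station import readout, imaging, ticket
def grab(n,fn=None):
    s=readout.read_state(); d=imaging.get_image(n)
    if fn: cv2.imwrite('pics/'+fn,d['img'])
    if n=='wrist':
        H=np.array(d['hand_eye']);T=np.eye(4);T[:3,:3]=s['ee_rot'];T[:3,3]=s['position']
        W=np.linalg.inv(T@H);R,t=W[:3,:3],W[:3,3]
    else: R,t=np.array(d['R']),np.array(d['t'])
    np.savez('/tmp/%s.npz'%n,img=d['img'],K=d['K'],R=R,t=t)
    return d['img'],np.array(d['K']),R,t
def load(n):
    z=np.load('/tmp/%s.npz'%n);return z['img'],z['K'],z['R'],z['t']
def ray(c,uv):
    _,K,R,t=c;o=-R.T@t;d=R.T@np.linalg.solve(K,[uv[0],uv[1],1.]);return o,d/np.linalg.norm(d)
def plane(c,uv,z):
    o,d=ray(c,uv);return o+d*(z-o[2])/d[2]
def proj(c,X):
    _,K,R,t=c;p=K@(R@np.array(X)+t);return p[:2]/p[2]
def tri(rs):
    A=sum(np.eye(3)-np.outer(d,d) for o,d in rs);b=sum((np.eye(3)-np.outer(d,d))@o for o,d in rs)
    return np.linalg.solve(A,b)
E
python3 - <<'E'
from h import *
for n in('scene','side','wrist'):
    c=grab(n,n+'0.png');print(n,-c[2].T@c[3])
print(readout.read_state())
E
```

```text
scene [1.19830013 0.4010776  0.64487618]
side [0.08038102 0.55016193 0.89156706]
wrist [0.7236822  0.07326959 0.38380487]
{'clock': 0.15, 'joint_pos': array([-0.07669618,  0.59994376, -0.00248972,  1.59994716,  0.00179833,
        0.9428894 , -0.07981456]), 'qvel': array([ 1.08465042e-03, -2.32854044e-03,  4.15769329e-04, -1.08047520e-03,
        1.54504134e-03,  1.80485575e-03, -5.78728420e-05]), 'joint_efforts': array([ 4.23705205e-03, -7.65584278e+01,  1.49971146e+00, -2.52563953e+01,
       -5.22377843e-02,  1.48844108e-02,  9.41959070e-05]), 'position': array([ 7.24647309e-01, -4.34181025e-05,  2.28957000e-01]), 'ee_rot': array([[ 9.99999306e-01, -5.23814755e-06, -1.17787678e-03],
       [-5.40627047e-06, -9.99999990e-01, -1.42730738e-04],
       [-1.17787602e-03,  1.42737007e-04, -9.99999296e-01]]), 'wrist_force': array([-0.00114175, -0.23008399,  0.10275806]), 'wrist_torque': array([0.01444822, 0.01795346, 0.03341687]), 'width': 0.09279112207083058}
```

View pics/scene0.png

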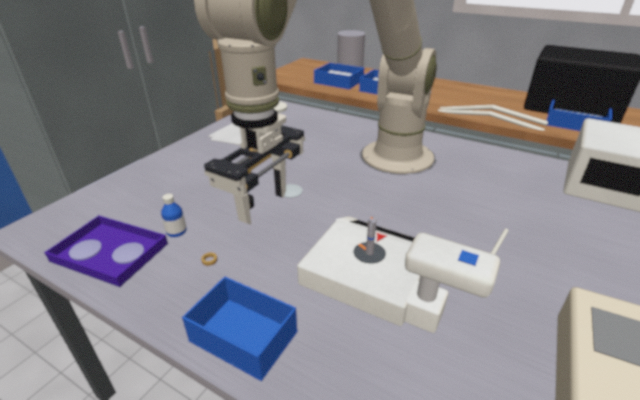

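View pics/side0.png

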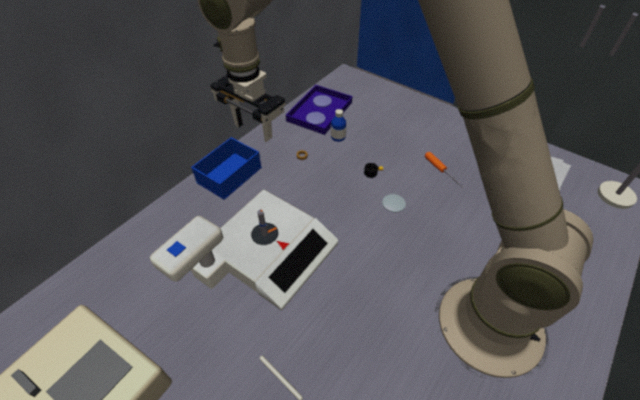

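View pics/wrist0.png

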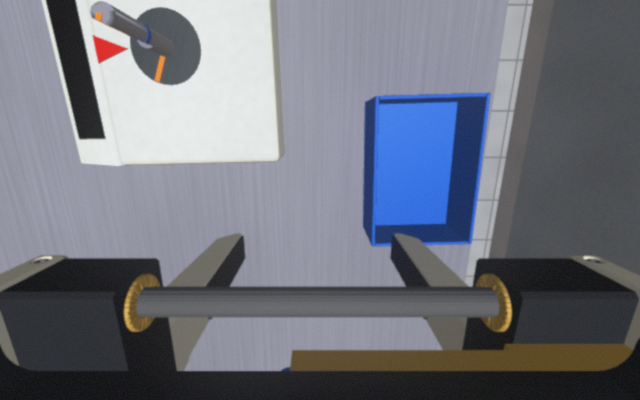

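The scene view shows the tester with the dial near (370,253). In the side view the dial is at (265,233), the red pointer at (283,245), and the collar at (371,170) with its yellow screw pointing right. The wrist view shows the dial at (167,46), the pointer at (108,49) and the orange line at (160,68).

```bash
cat >> h.py <<'E'
def mask(c,kind):
    h=cv2.cvtColor(c[0],cv2.COLOR_BGR2HSV);H,S,V=h[...,0].astype(int),h[...,1],h[...,2]
    return {'red':((H<4)|(H>174))&(S>170)&(V>110),'orange':(H>=5)&(H<17)&(S>150)&(V>110),
     'yellow':(H>=19)&(H<33)&(S>120)&(V>80),'black':(V<45),'dial':(V<110)&(S<70)}[kind].astype(np.uint8)
def blobs(m,a=8):
    n,l,s,ce=cv2.connectedComponentsWithStats(m);return [(s[i].tolist(),ce[i].round(1).tolist()) for i in range(1,n) if s[i][4]>=a]
E
python3 - <<'E'
from h import *
w,s,sc=load('wrist'),load('side'),load('scene')
for nm,c in(('w',w),('s',s),('sc',sc)):
    for k in('red','orange','yellow'):
        print(nm,k,[(b[1],b[0][4],plane(c,b[1],.062).round(3)[:2].tolist()) for b in blobs(mask(c,k))][:8])
print('collar',plane(s,(371,170),.014),'screw',plane(s,(380,168),.014))
for n,c,x,y in(('w',w,0,0),('s',s,340,140),('s',s,220,180)):
    im=c[0][y:y+110,x:x+(220 if n=='w' else 90 if x>300 else 130)]
    cv2.imwrite(f'pics/c_{n}{x}.png',cv2.resize(im,None,fx=4 if n!='w' else 3,fy=4 if n!='w' else 3))
E
```

```text
w red [([105.5, 48.6], 366, [0.506, 0.151])]
w orange [([98.0, 16.3], 33, [0.504, 0.18]), ([159.6, 68.0], 128, [0.559, 0.133])]
w yellow [([136.6, 303.9], 920, [0.486, -0.15]), ([498.8, 304.6], 872, [0.96, -0.151]), ([487.4, 358.6], 6315, [0.958, -0.237])]
s red [([282.7, 244.4], 32, [0.505, 0.153])]
s orange [([435.0, 161.0], 164, [0.335, -0.36]), ([271.9, 229.3], 18, [0.559, 0.133])]
s yellow [([380.2, 167.7], 16, [0.454, -0.234])]
sc red []
sc orange []
sc yellow [([204.3, 256.9], 9, [0.761, -0.148]), ([211.2, 254.2], 8, [0.747, -0.141]), ([209.9, 261.4], 19, [0.766, -0.127])]
collar [ 0.49293678 -0.25326622  0.014     ] screw [ 0.47498997 -0.27811704  0.014     ]
```

```bash
python3 - <<'E'
import cv2,numpy as np
a=[cv2.resize(cv2.imread('pics/'+f),(400,330)) for f in('c_w0.png','c_s340.png')]
cv2.imwrite('pics/m1.png',np.hstack(a))
E
```

```text
(no output)
```

View pics/m1.png

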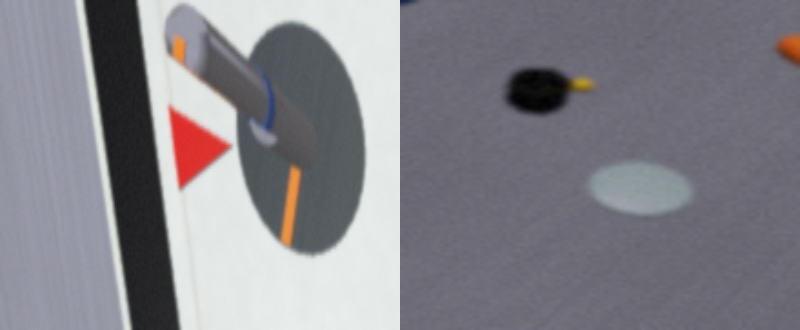

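View pics/c_s220.png

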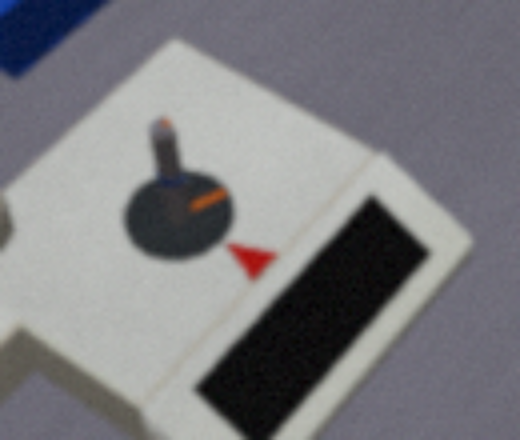

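```bash
python3 - <<'E'
from h import *
w,s=load('wrist'),load('side')
from station import readout
st=readout.read_state();T=st['ee_rot'];p=st['position']
print('tcp px',proj(w,p),'tips',proj(w,p+T@[.046,0,.011]), 'K',w[1].round(1).tolist())
def cen(c,box,thr):
    g=cv2.cvtColor(c[0],cv2.COLOR_BGR2GRAY);m=np.zeros_like(g);x,y,X,Y=box;m[y:Y,x:X]=(g[y:Y,x:X]<thr)|(mask(c,'orange')[y:Y,x:X]>0)
    cs=max(cv2.findContours(m,0,1)[0],key=cv2.contourArea);h=cv2.convexHull(cs);return h[:,0].astype(float)
hd=cen(w,(125,5,215,95),150)
P=np.array([plane(w,q,.0625)[:2] for q in hd]); 
print('dial hull');
from scipy.optimize import least_squares
f=least_squares(lambda v:np.hypot(P[:,0]-v[0],P[:,1]-v[1])-.036,[.575,.155],loss='soft_l1',f_scale=.0005);print('dial w',f.x,abs(f.fun).max(),len(P))
c=f.x
m=mask(w,'red');ct=max(cv2.findContours(m,0,1)[0],key=cv2.contourArea)
_,tr=cv2.minEnclosingTriangle(ct);tw=np.array([plane(w,q,.062) for q in tr[:,0]]);print('tri',tw.round(4))
d=np.linalg.norm(tw[:,:2]-c,axis=1);wide=tw[np.argsort(d)[1:]].mean(0);print('wide mid',wide,np.hypot(*(wide[:2]-c)),'dir',np.degrees(np.arctan2(*(wide[:2]-c)[::-1])))
for cc,q in((w,(159.6,68)),(s,(271.9,229.3))):
    o=plane(cc,q,.0625)[:2]-c;print('orange',np.degrees(np.arctan2(o[1],o[0])),np.hypot(*o))
# top
print('top',plane(w,(103,13),.152))
print('side dial',plane(s,(264.5,233.5),.0625), 'top s',plane(s,(220+162/4,180+124/4),.152))
m=mask(s,'black');m[:,:350]=0;m[:,390:]=0;m[:150]=0;m[185:]=0
print(blobs(m)); print([plane(s,b[1],.014) for b in blobs(m)])
E
```

```text
tcp px [319.60755501 254.16368766] tips [392.06180842 246.55805946] K [[282.9, 0.0, 317.4], [0.0, 282.9, 204.4], [0.0, 0.0, 1.0]]
dial hull
dial w [0.56712108 0.15237641] 0.009912804328425125 34
tri [[0.4961 0.139  0.062 ]
 [0.5252 0.1511 0.062 ]
 [0.4958 0.1624 0.062 ]]
wide mid [0.4959816  0.15072222 0.062     ] 0.07115870370566059 dir -178.66795870619362
orange -112.34794119981206 0.021561990546200744
orange -114.44833107284704 0.020614107542833025
top [0.56955389 0.15215447 0.152     ]
side dial [0.56481594 0.15526412 0.0625    ] top s [0.56590147 0.15391318 0.152     ]
[([364, 163, 14, 15, 152], [370.6, 169.9])]
[array([ 0.49418564, -0.25288442,  0.014     ])]
```

```bash
python3 -m inch '{"offset":[[-15.7,-15.2,0],[-15.7,-15.2,0],[-15.7,-15.2,0],[-15.7,-15.2,0],[-15.7,-15.2,0],[-15.7,-15.2,0],[-15.7,-15.2,0],[-15.7,-15.2,0],[-15.7,-15.2,0],[-15.7,-15.2,0],[-15.7,-15.2,0]],"angular":[[0,0,-1.178],[0,0,-1.178],[0,0,-1.178],[0,0,-1.178],[0,0,-1.178],[0,0,-1.178],[0,0,-1.178],[0,0,-1.178],[0,0,-1.178],[0,0,-1.178],[0,0,-1.178]],"grip":[6,6,6,6,6,6,6,6,6,6,6]}'; python3 - <<'E'
from h import *
grab('wrist','w1.png')
E
```

```text
clock: 1.07
position: [0.5679, 0.1517, 0.2294]
ee_rot: [[0.381, 0.925, -0.0], [0.925, -0.381, -0.0], [-0.0, -0.0, -1.0]]
wrist_force: [-0.4, 0.3, 0.3]
width: 0.0599
```

View pics/w1.png

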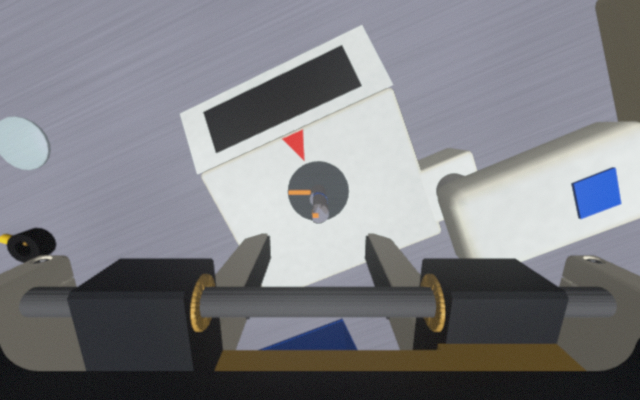

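The wrist view now shows the dial at (318,191) with its orange line pointing left, the spindle top at (319,213), the pointer at (295,144), and the collar at (32,244) with its screw to the left.

```bash
cat > m.py <<'E'
from h import *
from scipy.optimize import least_squares
w=load('wrist')
def dialfit(w,u,v,r=34):
    g=cv2.cvtColor(w[0],cv2.COLOR_BGR2GRAY);m=np.zeros_like(g);m[v-r:v+r,u-r:u+r]=g[v-r:v+r,u-r:u+r]<140
    h=cv2.convexHull(max(cv2.findContours(m,0,1)[0],key=cv2.contourArea))[:,0].astype(float)
    P=np.array([plane(w,q,.0625)[:2] for q in h])
    f=least_squares(lambda v:np.hypot(P[:,0]-v[0],P[:,1]-v[1])-v[2],[.568,.152,.036],loss='soft_l1',f_scale=.0005);return f.x
E
python3 - <<'E'
from m import *
st=readout.read_state();p=st['position'];R=st['ee_rot']
c=dialfit(w,318,191);print('dial',c); c=c[:2]
ct=max(cv2.findContours(mask(w,'red'),0,1)[0],key=cv2.contourArea);_,tr=cv2.minEnclosingTriangle(ct)
tw=np.array([plane(w,q,.062)[:2] for q in tr[:,0]]);o=np.argsort(np.linalg.norm(tw-c,axis=1));wd=tw[o[1:]].mean(0)
a=lambda v:np.degrees(np.arctan2(v[1],v[0]))
print('ptr',wd,np.linalg.norm(wd-c),a(wd-c),a(wd-tw[o[0]]))
for b in blobs(mask(w,'orange')): print(b, 'dir',a(plane(w,b[1],.0625)[:2]-c), plane(w,b[1],.152))
print(blobs(mask(w,'yellow')))
m=mask(w,'black'); m[:200]=0;m[265:]=0;m[:,65:]=0
print(blobs(m))
g=w[0][170:240,270:370];cv2.imwrite('pics/w1a.png',cv2.resize(g,None,fx=6,fy=6))
g=w[0][220:265,0:80];cv2.imwrite('pics/w1b.png',cv2.resize(g,None,fx=8,fy=8))
print('toolx yaw',a(R[:,0]),p, st['joint_pos'])
E
```

```text
dial [0.56623271 0.15230635 0.03501853]
ptr [0.49661096 0.15125314] 0.069629716436851 -179.13332286798337 178.88638599605775
([289, 191, 21, 3, 61], [299.0, 192.0]) dir -110.89801597530858 [0.54190112 0.14507588 0.152     ]
([313, 214, 4, 3, 11], [314.6, 214.9]) dir -30.133875451990814 [0.56555422 0.14945157 0.152     ]
[([0, 234, 11, 10, 83], [4.6, 238.3]), ([23, 242, 4, 4, 12], [24.2, 243.3]), ([190, 276, 24, 56, 595], [198.5, 305.5]), ([424, 278, 4, 8, 17], [425.2, 281.4]), ([427, 279, 19, 53, 463], [438.0, 310.0]), ([216, 344, 368, 27, 7235], [411.5, 358.8])]
[([8, 229, 47, 33, 1059], [31.1, 244.1])]
toolx yaw 67.3976502131411 [0.56795333 0.1517167  0.22943654] [-0.11477575  0.45445692 -0.34360731  1.905552    0.20421479  0.81573647
  0.60944279]
```

View pics/w1a.png

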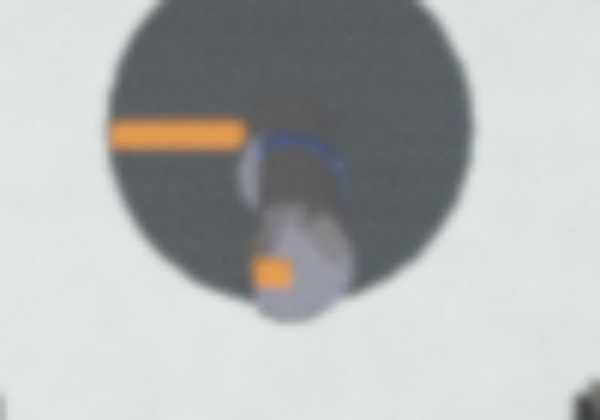

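View pics/w1b.png

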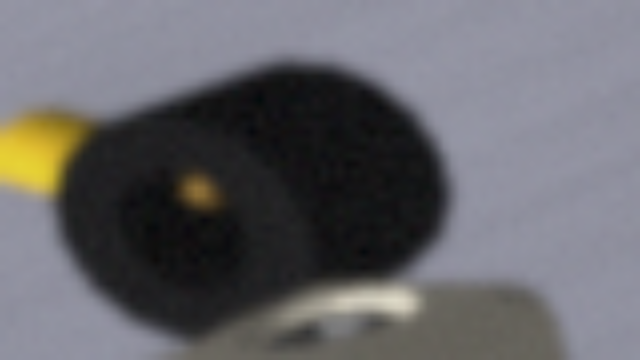

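```bash
python3 - <<'E'
from h import *
w=load('wrist');st=readout.read_state();p=st['position'];R=st['ee_rot']
t=plane(w,(317.9,212.7),.150);print(t)
for a in(t,np.array([.5662,.1523,.15])): print('tool cm',(R.T@(a-p)*100).round(2))
print(proj(w,[.5662,.1523,.0625]))
c=plane(w,(23.3,243),.028);print('collar',c,plane(w,(4.6,238.3),.014))
E
```

```text
[0.5653754  0.15260069 0.15      ]
tool cm [-0.02 -0.27  7.94]
tool cm [-0.01 -0.18  7.94]
[317.82449633 191.47745112]
collar [ 0.48689058 -0.24749415  0.028     ] [ 0.47055528 -0.28403633  0.014     ]
```

```bash
python3 -m inch '{"offset":[[0.18,-0.22,3],[0.18,-0.22,6.5],[0.18,-0.22,10],[0.18,-0.22,10],[0.18,-0.22,10],[0.18,-0.22,10],[0.18,-0.22,10],[0.18,-0.22,10],[0.18,-0.22,10],[0.18,-0.22,10],[0.18,-0.22,10]],"angular":[[0,0,0],[0,0,0],[0,0,0],[0,0,0],[0,0,0],[0,0,0],[0,0,0],[0,0,0],[0,0,0],[0,0,0],[0,0,0]],"grip":[6,6,6,6,4,2,1,1,1,1,1]}'
```

```text
clock: 2.03
position: [0.5669, 0.1545, 0.1303]
ee_rot: [[0.383, 0.924, 0.001], [0.924, -0.383, 0.0], [0.001, 0.001, -1.0]]
wrist_force: [0.2, 0.1, -0.1]
width: 0.0182
```

```bash
python3 -m inch '{"offset":[[0,0,0],[0,0,0],[0,0,0],[0,0,0]],"angular":[[0,0,0],[0,0,0],[0,0,0],[0,0,0]],"grip":[1,1,1,1]}';python3 - <<'E'
from h import *
grab('wrist','w2.png')
E
```

```text
clock: 2.37
position: [0.567, 0.1548, 0.1301]
ee_rot: [[0.383, 0.924, 0.001], [0.924, -0.383, 0.0], [0.001, 0.001, -1.0]]
wrist_force: [0.0, -0.2, 6.0]
width: 0.0136
```

View pics/w2.png

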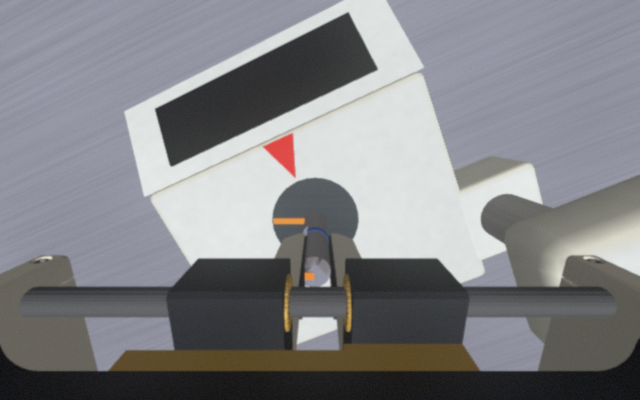

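Gripped across the flat (13.6 mm wide), with almost no sideways force. Now I turn it, with the tool orbiting the axis at 2 mm.

```bash
python3 -m inch '{"offset":[[0,0.02,0],[0,0.05,0],[-0.01,0.07,0],[-0.02,0.09,0],[-0.03,0.11,0],[-0.05,0.13,0],[-0.06,0.15,0],[-0.08,0.16,0],[-0.1,0.17,0],[-0.12,0.18,0],[-0.12,0.18,0],[-0.12,0.18,0]],"angular":[[0,0,0.116],[0,0,0.232],[0,0,0.348],[0,0,0.464],[0,0,0.58],[0,0,0.696],[0,0,0.812],[0,0,0.928],[0,0,1.044],[0,0,1.16],[0,0,1.16],[0,0,1.16]],"grip":[1,1,1,1,1,1,1,1,1,1,1,1]}'
python3 - <<'E'
from h import *
grab('wrist','w3.png')
E
```

```text
clock: 3.42
position: [0.5698, 0.1541, 0.1301]
ee_rot: [[1.0, 0.018, 0.004], [0.018, -1.0, 0.002], [0.004, -0.001, -1.0]]
wrist_force: [4.6, 3.2, 0.7]
width: 0.0136
```

View pics/w3.png

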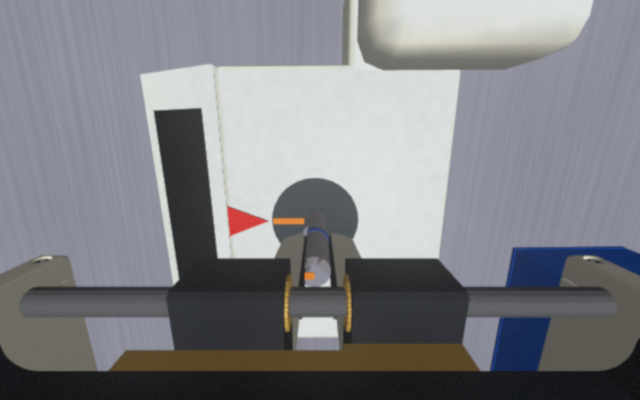

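The orange line (288,221) is collinear with the pointer (248,221), so the flat faces it. Next I release, rise and check.

```bash
python3 -m inch '{"offset":[[0,0,0],[0,0,0],[0,0,0],[0,0,0],[0,0,-3],[0,0,-7],[0,0,-11],[0,0,-11],[0,0,-11]],"angular":[[0,0,0],[0,0,0],[0,0,0],[0,0,0],[0,0,0],[0,0,0],[0,0,0],[0,0,0],[0,0,0]],"grip":[7,7,7,7,7,7,7,7,7]}'
python3 - <<'E'
from h import *
grab('wrist','w4.png')
print(readout.read_state()['joint_pos'])
E
```

```text
clock: 4.22
position: [0.5687, 0.1528, 0.2418]
ee_rot: [[1.0, 0.018, 0.004], [0.018, -1.0, 0.001], [0.004, -0.001, -1.0]]
wrist_force: [-0.2, -0.3, -0.9]
width: 0.0677
[-0.39806705  0.42205863  0.05479349  1.91369967 -0.03112092  0.80560279
 -0.30862395]
```

View pics/w4.png

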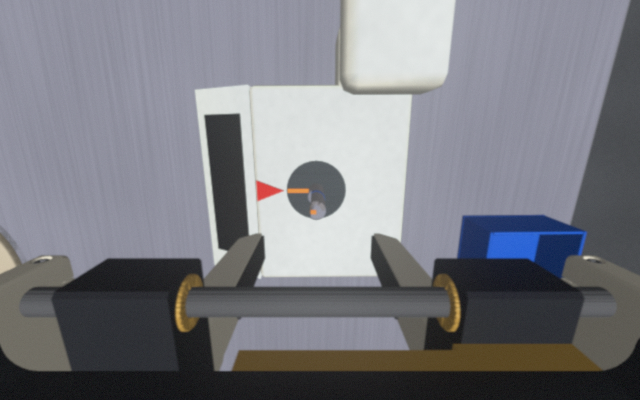

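The dial line at (298,190) still points at the red tip at (283,190). Moving over the collar.

```bash
python3 -m inch '{"offset":[[-0.8,4,0],[-1.6,8,0],[-2.4,12,0],[-3.4,16,0],[-4.3,20,0],[-5.2,24,0],[-6,28,0],[-6.9,32,0],[-7.8,36,0],[-8.6,40.1,0],[-8.6,40.1,0],[-8.6,40.1,0]],"angular":[[0,0,0.06],[0,0,0.12],[0,0,0.18],[0,0,0.24],[0,0,0.3],[0,0,0.36],[0,0,0.42],[0,0,0.48],[0,0,0.54],[0,0,0.54],[0,0,0.54],[0,0,0.54]],"grip":[7,7,7,7,7,7,7,7,7,7,7,7]}'
python3 - <<'E'
from h import *
grab('wrist','w5.png')
print(readout.read_state()['joint_pos'])
E
```

```text
clock: 5.27
position: [0.4871, -0.2522, 0.2379]
ee_rot: [[0.864, -0.503, -0.003], [-0.503, -0.864, 0.0], [-0.003, 0.002, -1.0]]
wrist_force: [0.1, 0.2, -0.4]
width: 0.0703
[ 0.18856078  0.38564621  0.24813422  2.00643678 -0.1329458   0.76774688
 -0.00871874]
```

View pics/w5.png

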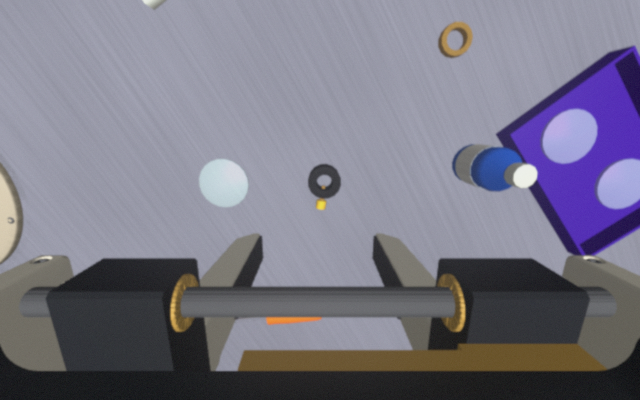

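The collar is at (324,181) with its screw at (321,206). The lens (224,183) and bottle (490,167) are clear of the fingers.

```bash
python3 - <<'E'
from h import *
w=load('wrist');st=readout.read_state();p=st['position'];R=st['ee_rot']
m=mask(w,'black')|0; g=cv2.cvtColor(w[0],cv2.COLOR_BGR2GRAY)
m=np.zeros_like(g);m[155:204,300:350]=g[155:204,300:350]<90
ct=max(cv2.findContours(m,0,1)[0],key=cv2.contourArea);e=cv2.minEnclosingCircle(ct);fe=cv2.fitEllipse(cv2.convexHull(ct));print(e,fe)
y=mask(w,'yellow');y[:195]=0;y[215:]=0;y[:,:310]=0;y[:,335:]=0;b=blobs(y,4);print(b)
c=plane(w,fe[0],.02);s=plane(w,b[0][1],.016);d=s-c
print(c,s,np.hypot(*d[:2]),'dir',np.degrees(np.arctan2(d[1],d[0])),'toolx',np.degrees(np.arctan2(R[1,0],R[0,0])))
print('tool',R.T@(c-p)*100,'screw in tool',R.T@(s-p)*100)
cv2.imwrite('pics/w5a.png',cv2.resize(w[0][150:220,285:365],None,fx=8,fy=8))
E
```

```text
((323.93768310546875, 180.6855926513672), 16.812658309936523) ((323.89691162109375, 180.9080047607422), (31.638399124145508, 33.657249450683594), 179.0713653564453)
[([316, 199, 10, 10, 78], [320.7, 203.8])]
[ 0.49442233 -0.25352857  0.02      ] [ 0.47429551 -0.27978488  0.016     ] 0.033082959884119134 dir -127.47203331458132 toolx -30.02654396238944
tool [ 0.80255183 -0.03871912 21.79809403] screw in tool [ 0.37506504  3.24142465 22.20149737]
```

View pics/w5a.png

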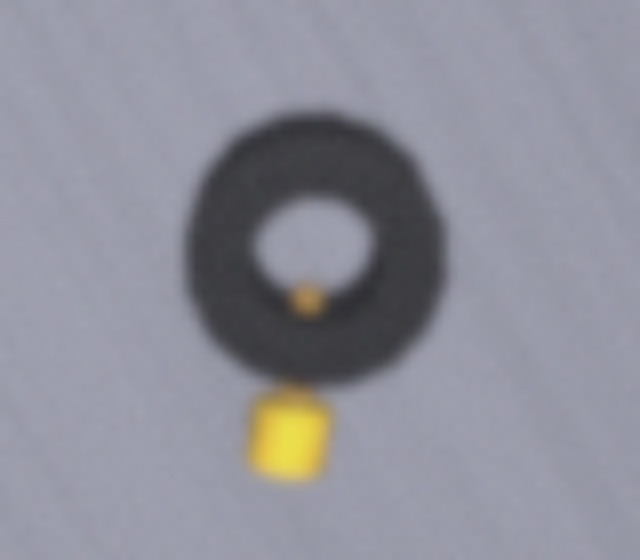

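```bash
python3 -m inch '{"offset":[[0.8,0,4],[0.8,0,8],[0.8,0,12],[0.8,0,16],[0.8,0,20],[0.8,0,21.5],[0.8,0,21.5],[0.8,0,21.5]],"angular":[[0,0,0.06],[0,0,0.13],[0,0,0.13],[0,0,0.13],[0,0,0.13],[0,0,0.13],[0,0,0.13],[0,0,0.13]],"grip":[7,7,7,7,7,7,7,7]}'
python3 - <<'E'
from h import *
w=grab('wrist','w6.png')
print(readout.read_state()['position'])
E
```

```text
clock: 5.98
position: [0.4956, -0.2519, 0.0235]
ee_rot: [[0.796, -0.605, -0.003], [-0.605, -0.796, 0.002], [-0.003, 0.0, -1.0]]
wrist_force: [0.3, -0.8, 0.5]
width: 0.0701
[ 0.49627036 -0.25263236  0.02479498]
```

View pics/w6.png

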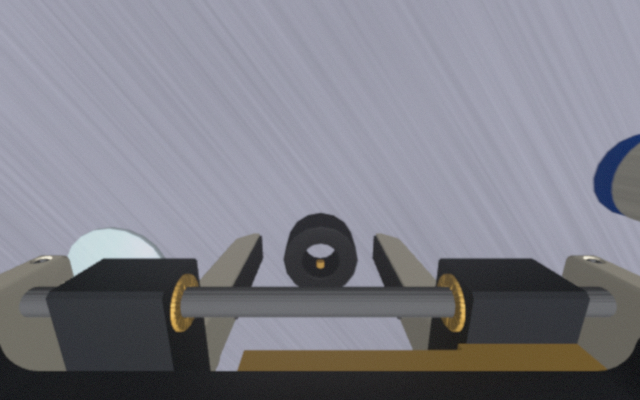

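```bash
python3 - <<'E'
from h import *
w=load('wrist');st=readout.read_state();p=st['position'];R=st['ee_rot']
th=np.linspace(0,6.283,60)
for dy in(-.003,-.0015,0,.0015):
    c=p+R@[0.0003,dy,0];q=np.array([proj(w,[c[0]+.022*np.cos(t),c[1]+.022*np.sin(t),.028]) for t in th]);r=np.array([proj(w,[c[0]+.0105*np.cos(t),c[1]+.0105*np.sin(t),.028]) for t in th])
    print(dy,q.min(0).round(1),q.max(0).round(1),'bore',r.min(0).round(1),r.max(0).round(1))
cv2.imwrite('pics/w6a.png',cv2.resize(w[0][205:300,275:365],None,fx=6,fy=6))
E
```

```text
-0.003 [283.2 215.4] [359.4 285.5] bore [303.1 234.7] [339.4 268.1]
-0.0015 [283.3 218. ] [359.3 287.7] bore [303.2 237.2] [339.4 270.4]
0 [283.4 220.5] [359.2 289.9] bore [303.2 239.6] [339.3 272.7]
0.0015 [283.5 223.1] [359.1 292.1] bore [303.2 242.1] [339.3 275. ]
```

View pics/w6a.png

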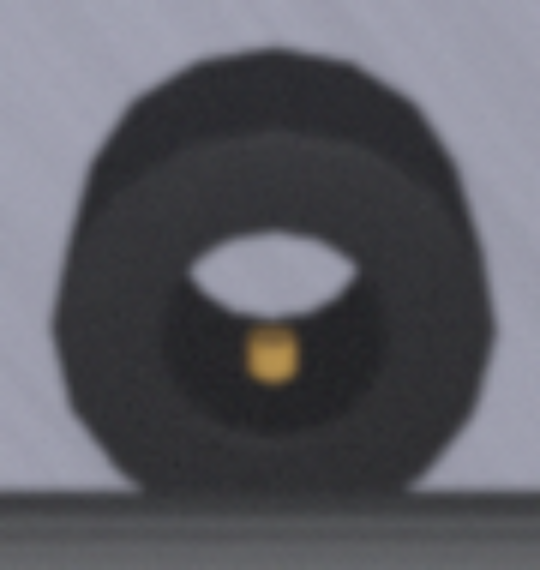

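```bash
python3 -m inch '{"offset":[[0,0.15,0.5],[0,0.15,1],[0,0.15,1],[0,0.15,1],[0,0.15,1]],"angular":[[0,0,0],[0,0,0],[0,0,0],[0,0,0],[0,0,0]],"grip":[7,7,7,7,7]}'
python3 - <<'E'
from h import *
print(readout.read_state()['position'])
w=grab('wrist','w7.png')
st=readout.read_state();p=st['position'];R=st['ee_rot'];print(p)
th=np.linspace(0,6.283,60)
for dy in(-.0015,0,.0015,.003):
    c=p+R@[0.0003,dy,0];q=np.array([proj(w,[c[0]+.022*np.cos(t),c[1]+.022*np.sin(t),.028]) for t in th]);r=np.array([proj(w,[c[0]+.0105*np.cos(t),c[1]+.0105*np.sin(t),.028]) for t in th])
    print(dy,q.min(0).round(1),q.max(0).round(1),'bore',r.min(0).round(1),r.max(0).round(1))
cv2.imwrite('pics/w7a.png',cv2.resize(w[0][205:300,275:365],None,fx=6,fy=6))
E
```

```text
clock: 6.45
position: [0.4954, -0.2551, 0.0152]
ee_rot: [[0.795, -0.607, 0.001], [-0.607, -0.795, -0.0], [0.001, -0.0, -1.0]]
wrist_force: [0.1, 0.3, 1.0]
width: 0.0701
[ 0.49536033 -0.25506386  0.01516776]
[ 0.49534763 -0.25507615  0.01510032]
-0.0015 [279.8 222.7] [359.6 295.6] bore [300.7 242.8] [338.8 277.6]
0 [279.9 225.4] [359.5 297.9] bore [300.7 245.4] [338.7 279.9]
0.0015 [280. 228.] [359.4 300.2] bore [300.7 247.9] [338.7 282.3]
0.003 [280.1 230.7] [359.3 302.4] bore [300.8 250.5] [338.6 284.7]
```

View pics/w7a.png

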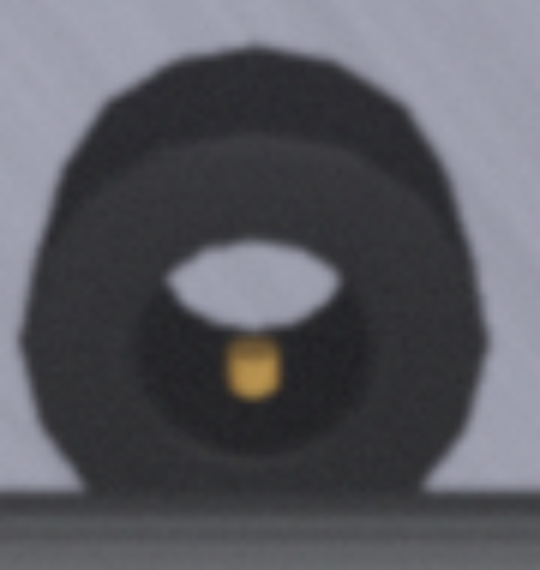

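```bash
python3 -m inch '{"offset":[[-0.08,0.03,0.15],[-0.08,0.03,0.15],[-0.08,0.03,0.15],[-0.08,0.03,0.15],[-0.08,0.03,0.15],[-0.08,0.03,0.15],[-0.08,0.03,0.15],[-0.08,0.03,0.15],[-0.08,0.03,0.15],[-0.08,0.03,0.15]],"angular":[[0,0,0],[0,0,0],[0,0,0],[0,0,0],[0,0,0],[0,0,0],[0,0,0],[0,0,0],[0,0,0],[0,0,0]],"grip":[7,7,4,4,4,4,4,4,4,4]}'
python3 - <<'E'
from h import *
w=grab('wrist','w8.png')
st=readout.read_state();p=st['position'];R=st['ee_rot'];print(p,R.round(4),st['width'],st['wrist_force'])
th=np.linspace(0,6.283,60)
for dy in(-.0015,0,.0015,.003):
    c=p+R@[0.0,dy,0];q=np.array([proj(w,[c[0]+.022*np.cos(t),c[1]+.022*np.sin(t),.028]) for t in th]);r=np.array([proj(w,[c[0]+.0105*np.cos(t),c[1]+.0105*np.sin(t),.028]) for t in th])
    print(dy,q.min(0).round(1),q.max(0).round(1),'bore',r.min(0).round(1),r.max(0).round(1))
cv2.imwrite('pics/w8a.png',cv2.resize(w[0][205:300,275:365],None,fx=6,fy=6))
E
```

```text
clock: 7.33
position: [0.4944, -0.2548, 0.0131]
ee_rot: [[0.795, -0.607, 0.0], [-0.607, -0.795, -0.0], [0.0, 0.0, -1.0]]
wrist_force: [-0.1, -0.2, -0.2]
width: 0.0437
[ 0.49436077 -0.25477393  0.01311685] [[ 7.949e-01 -6.068e-01  1.000e-04]
 [-6.068e-01 -7.949e-01 -1.000e-04]
 [ 2.000e-04  1.000e-04 -1.000e+00]] 0.043962037851864325 [ 0.31567277  0.76263894 -1.16082841]
-0.0015 [278.7 224. ] [359.6 297.7] bore [299.9 244.3] [338.5 279.5]
0 [278.8 226.7] [359.5 300. ] bore [299.9 246.9] [338.4 281.9]
0.0015 [278.9 229.4] [359.4 302.3] bore [300.  249.5] [338.4 284.3]
0.003 [279.  232.1] [359.3 304.6] bore [300.  252.1] [338.3 286.7]
```

View pics/w8a.png

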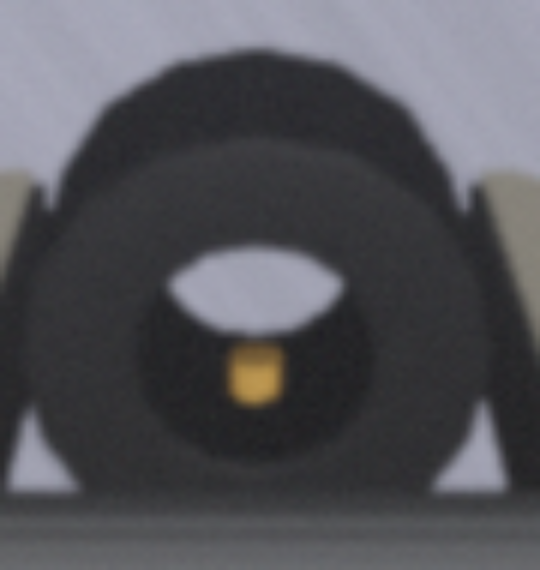

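The collar is gripped at 44 mm and centred. Lift it, then carry it over.

```bash
python3 -m inch '{"offset":[[0,0,-2],[0,0,-6],[0,0,-10],[0,0,-14],[0,0,-18],[0,0,-20],[0,0,-20],[0,0,-20]],"angular":[[0,0,0],[0,0,0],[0,0,0],[0,0,0],[0,0,0],[0,0,0],[0,0,0],[0,0,0]],"grip":[4,4,4,4,4,4,4,4]}'
python3 -m inch '{"offset":[[-1,-2,0],[-2.7,-5.2,0],[-4.5,-8.7,0],[-6.3,-12.2,0],[-8.1,-15.7,0],[-9.9,-19.2,0],[-11.7,-22.7,0],[-13.5,-26.2,0],[-15.3,-29.7,0],[-17,-33,0],[-18.4,-35.8,0],[-18.9,-36.8,0]],"angular":[[0,0,0.05],[0,0,0.12],[0,0,0.2],[0,0,0.29],[0,0,0.38],[0,0,0.47],[0,0,0.56],[0,0,0.65],[0,0,0.74],[0,0,0.82],[0,0,0.87],[0,0,0.9]],"grip":[4,4,4,4,4,4,4,4,4,4,4,4]}'
python3 -m inch '{"offset":[[0,0,0],[0,0,0],[0,0,0]],"angular":[[0,0,0],[0,0,0],[0,0,0]],"grip":[4,4,4]}'
python3 - <<'E'
from h import *
w=grab('wrist','w9.png');grab('side','s9.png');grab('scene','c9.png')
st=readout.read_state();print(st['position'],st['ee_rot'].round(4),st['joint_pos'])
E
```

```text
clock: 8.05
position: [0.4946, -0.2546, 0.214]
ee_rot: [[0.795, -0.606, 0.002], [-0.606, -0.795, -0.0], [0.002, -0.001, -1.0]]
wrist_force: [-0.0, -0.7, -1.7]
width: 0.0442
clock: 9.05
position: [0.5665, 0.1584, 0.2103]
ee_rot: [[0.022, -1.0, -0.003], [-1.0, -0.022, -0.0], [0.0, 0.003, -1.0]]
wrist_force: [1.4, 0.6, -1.6]
width: 0.0438
clock: 9.3
position: [0.5665, 0.1507, 0.212]
ee_rot: [[0.018, -1.0, -0.002], [-1.0, -0.018, -0.002], [0.002, 0.002, -1.0]]
wrist_force: [0.5, -0.4, -1.4]
width: 0.0443
[0.56719756 0.15062563 0.21298547] [[ 1.670e-02 -9.999e-01 -4.000e-04]
 [-9.999e-01 -1.670e-02 -5.000e-04]
 [ 5.000e-04  4.000e-04 -1.000e+00]] [-0.73343455  0.50331361  0.55454791  1.9631282  -0.3704387   0.77622953
 -1.51990423]
```

View pics/w9.png

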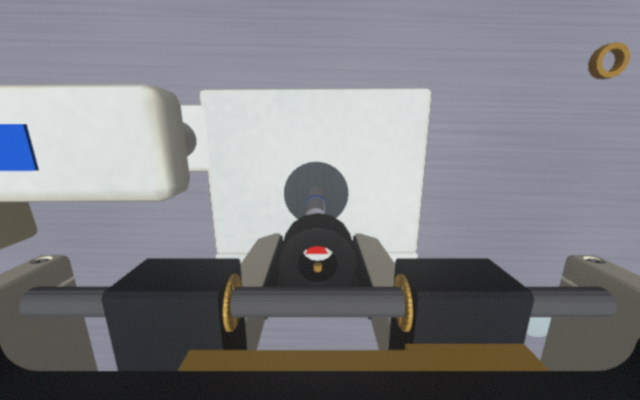

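View pics/s9.png

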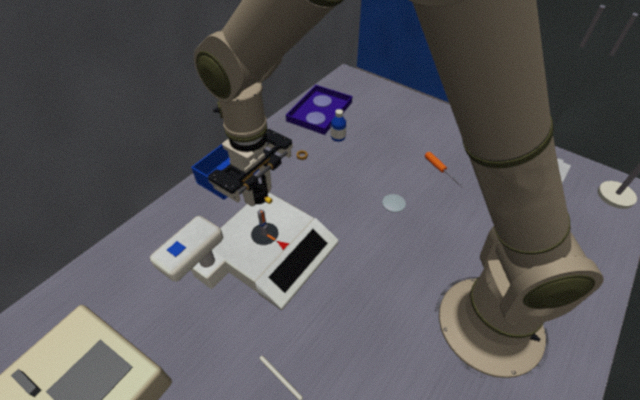

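View pics/c9.png

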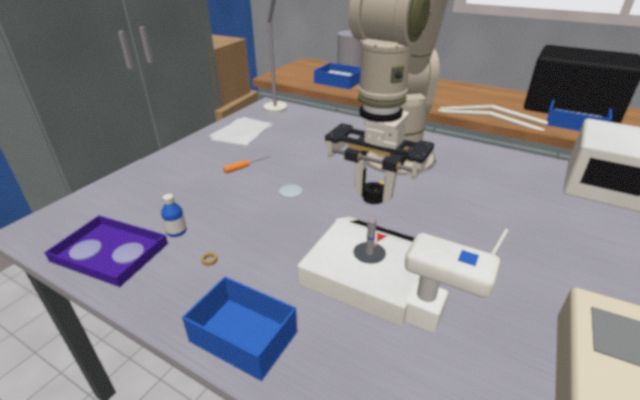

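The wrist view shows the dial at (316,194), the pointer visible through the bore at (317,254), and the screw tip in line with it. The outer views show the bystanders undisturbed.

```bash
python3 - <<'E'
from h import *
from scipy.optimize import least_squares
w=load('wrist');st=readout.read_state();p=st['position'];R=st['ee_rot'];print(p)
g=cv2.cvtColor(w[0],cv2.COLOR_BGR2GRAY);m=np.zeros_like(g);m[150:213,270:360]=g[150:213,270:360]<150
h=cv2.findContours(m,0,1)[0];h=max(h,key=cv2.contourArea)[:,0].astype(float);h=h[h[:,1]<209]
P=np.array([plane(w,q,.0625)[:2] for q in h]);f=least_squares(lambda v:np.hypot(P[:,0]-v[0],P[:,1]-v[1])-v[2],[.568,.152,.036],loss='soft_l1',f_scale=.0005);print('dial',f.x)
cv2.imwrite('pics/w9a.png',cv2.resize(w[0][180:300,260:380],None,fx=5,fy=5))
for z,r in((.2279,.0105),(.1999,.0105),(.1999,.022)):
    c=p+R@[0,0,0];q=np.array([proj(w,[c[0]+r*np.cos(t),c[1]+r*np.sin(t),z]) for t in np.linspace(0,6.28,90)]);print(z,r,q.min(0),q.max(0))
for dy in(-.002,0,.002): print('axis top px for world y',proj(w,[.5675,.1525+dy,.148]),proj(w,[.5675+dy,.1525,.148]))
E
```

```text
[0.56719756 0.15062563 0.21298547]
dial [0.56699881 0.15234797 0.03492248]
0.2279 0.0105 [298.23734824 245.91580821] [337.04827943 281.1479703 ]
0.1999 0.0105 [301.02452437 227.66363943] [334.01711302 258.25556663]
0.1999 0.022 [282.93115193 210.07660543] [352.0783596  274.22654991]
axis top px for world y [317.53052115 217.37303037] [315.0347531  219.67012893]
axis top px for world y [315.07074709 217.33505088] [315.07074709 217.33505088]
axis top px for world y [312.61070653 217.29706728] [315.10690851 214.98911094]
```

View pics/w9a.png

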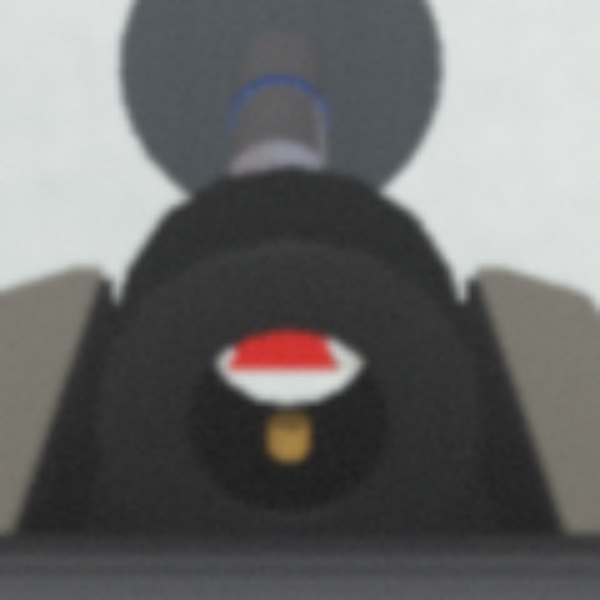

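Dial fit (0.5670, 0.1523), contact estimate (0.5675, 0.1525) and collar position agree. I shift 1.8 mm sideways and come down to just above the spindle top.

```bash
python3 -m inch '{"offset":[[-0.18,0,1],[-0.18,0,2.5],[-0.18,0,4],[-0.18,0,4],[-0.18,0,4],[-0.18,0,4],[-0.18,0,4],[-0.18,0,4]],"angular":[[0,0,0],[0,0,0],[0,0,0],[0,0,0],[0,0,0],[0,0,0],[0,0,0],[0,0,0]],"grip":[4,4,4,4,4,4,4,4]}'
python3 - <<'E'
from h import *
w=grab('wrist');s=grab('side');sc=grab('scene')
print(readout.read_state()['position'],readout.read_state()['ee_rot'].round(4).tolist())
a=cv2.resize(w[0][190:300,260:370],(266,266));b=cv2.resize(s[0][160:250,220:310],(266,266));c=cv2.resize(sc[0][160:270,320:430],(266,266))
cv2.imwrite('pics/n10.png',cv2.resize(np.hstack([a,b,c]),None,fx=1,fy=1))
E
```

```text
clock: 10.12
position: [0.5677, 0.1543, 0.1738]
ee_rot: [[0.019, -1.0, 0.001], [-1.0, -0.019, 0.0], [-0.0, -0.001, -1.0]]
wrist_force: [-0.6, 0.4, -1.2]
width: 0.0439
[0.56748773 0.15440353 0.1735573 ] [[0.019, -0.9998, 0.0007], [-0.9998, -0.019, 0.0003], [-0.0003, -0.0007, -1.0]]
```

View pics/n10.png

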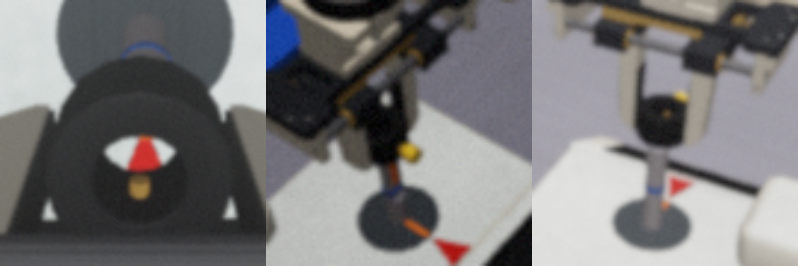

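```bash
python3 -m inch '{"offset":[[0.18,0,0],[0.18,0,0],[0.18,0,0],[0.18,0,0],[0.18,0,0],[0.18,0,0]],"angular":[[0,0,0],[0,0,0],[0,0,0],[0,0,0],[0,0,0],[0,0,0]],"grip":[4,4,4,4,4,4]}'
python3 - <<'E'
from h import *
w=grab('wrist')
print(readout.read_state()['position'])
cv2.imwrite('pics/w11.png',cv2.resize(w[0][180:300,260:380],None,fx=5,fy=5))
E
```

```text
clock: 10.77
position: [0.5673, 0.1525, 0.1731]
ee_rot: [[0.019, -1.0, -0.0], [-1.0, -0.019, -0.0], [0.0, 0.0, -1.0]]
wrist_force: [1.4, -0.7, -2.9]
width: 0.0439
[0.567357   0.15252916 0.17309674]
```

View pics/w11.png

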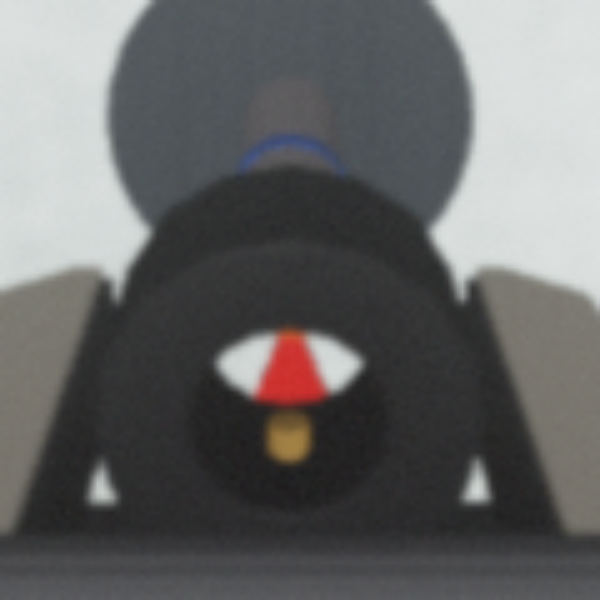

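Spindle (ring at column 291), screw tip (289) and pointer (291) line up in the crop. I lower it gently.

```bash
python3 -m inch '{"offset":[[0,0,0.3],[0,0,0.6],[0,0,0.9],[0,0,1.2],[0,0,1.5],[0,0,1.5],[0,0,1.5]],"angular":[[0,0,0],[0,0,0],[0,0,0],[0,0,0],[0,0,0],[0,0,0],[0,0,0]],"grip":[4,4,4,4,4,4,4]}'
```

```text
clock: 11.4
position: [0.5673, 0.1524, 0.1578]
ee_rot: [[0.019, -1.0, -0.0], [-1.0, -0.019, -0.0], [0.0, 0.0, -1.0]]
wrist_force: [0.4, -0.5, -1.8]
width: 0.0439
```

```bash
python3 -m inch '{"offset":[[0,0,0.2],[0,0,0.4],[0,0,0.6],[0,0,0.8],[0,0,1.0],[0,0,1.2],[0,0,1.4],[0,0,1.4],[0,0,1.4]],"angular":[[0,0,0],[0,0,0],[0,0,0],[0,0,0],[0,0,0],[0,0,0],[0,0,0],[0,0,0],[0,0,0]],"grip":[4,4,4,4,4,4,4,4,4]}'
```

```text
clock: 12.15
position: [0.5673, 0.1524, 0.144]
ee_rot: [[0.019, -1.0, -0.0], [-1.0, -0.019, -0.0], [0.0, 0.0, -1.0]]
wrist_force: [-0.4, 0.3, -1.4]
width: 0.0438
```

Screw tip is past the top with no contact force. 2.3 cm is left to a TCP height of 0.121.

```bash
python3 -m inch '{"offset":[[0,0,0.3],[0,0,0.6],[0,0,0.9],[0,0,1.2],[0,0,1.5],[0,0,1.8],[0,0,2.1],[0,0,2.3],[0,0,2.3],[0,0,2.3],[0,0,2.3]],"angular":[[0,0,0],[0,0,0],[0,0,0],[0,0,0],[0,0,0],[0,0,0],[0,0,0],[0,0,0],[0,0,0],[0,0,0],[0,0,0]],"grip":[4,4,4,4,4,4,4,4,4,4,4]}'
python3 - <<'E'
from h import *
w=grab('wrist');s=grab('side');sc=grab('scene')
st=readout.read_state();print(st['position'],st['wrist_force'],abs(st['qvel']).max())
a=cv2.resize(w[0][180:300,260:380],(400,400),interpolation=2);b=cv2.resize(s[0][190:260,235:305],(400,400),interpolation=2)
c=cv2.resize(sc[0][180:270,325:415],(400,400),interpolation=2)
cv2.imwrite('pics/f1.png',np.hstack([a,b]));cv2.imwrite('pics/f2.png',c)
ax=[.5672,.1525]
for z in(.108,.122,.136): print(z,'side',proj(s,ax+[z]),'scene',proj(sc,ax+[z]))
print('ctr side front edge .108',proj(sc,[.5672+.0,.1525+.0,.103]))
E
```

```text
clock: 13.07
position: [0.5674, 0.1525, 0.1212]
ee_rot: [[0.019, -1.0, 0.0], [-1.0, -0.019, 0.0], [-0.0, -0.0, -1.0]]
wrist_force: [-0.2, -0.4, -1.9]
width: 0.0434
[0.56743529 0.15249519 0.12126577] [-0.66777133 -0.87367067 -1.49794814] 0.001897924006009281
0.108 side [262.55827859 221.56634153] scene [370.79433328 235.49166446]
0.122 side [261.91978483 218.09254264] scene [371.24600934 230.25762995]
0.136 side [261.26741725 214.5432616 ] scene [371.70620133 224.92491267]
ctr side front edge .108 [370.63503934 237.33756691]
```

View pics/f1.png

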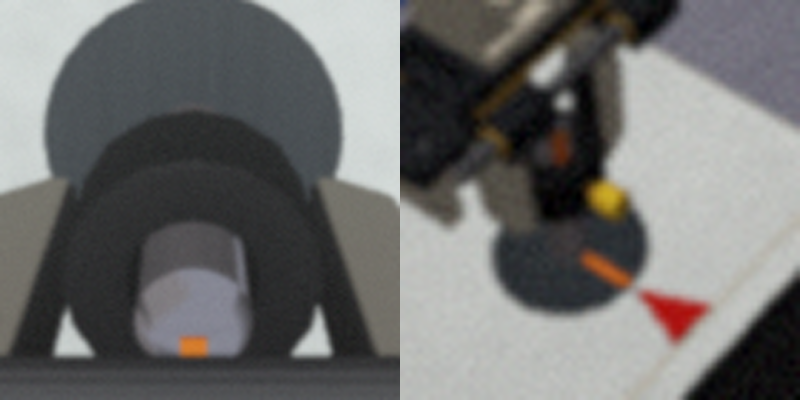

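View pics/f2.png

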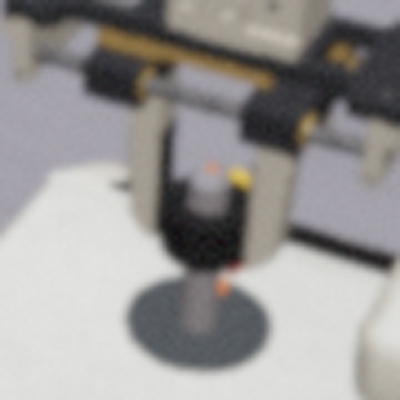

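```bash
python3 - <<'E'
from h import *
w,s,sc=load('wrist'),load('side'),load('scene');st=readout.read_state();p=st['position']
for dz in(-.004,0,.004):
    q=np.array([proj(sc,[.5673+.022*np.cos(t),.1525+.022*np.sin(t),.108+dz]) for t in np.linspace(0,6.28,120)]);print(dz,'scene bottom row',q[:,1].max())
g=cv2.cvtColor(sc[0],cv2.COLOR_BGR2GRAY);print([int(v) for v in g[232:250,368]],[int(v) for v in g[232:250,366]])
for n,d in(('dial+.0',0),):
    for r,z in((.0105,.1361),(.009,.148)):
        q=np.array([proj(w,[p[0]+r*np.cos(t),p[1]+r*np.sin(t),z]) for t in np.linspace(0,6.28,120)]);print(r,q.min(0),q.max(0))
E
```

```text
-0.004 scene bottom row 243.67799295488697
0 scene bottom row 242.18623830503273
0.004 scene bottom row 240.6864028787214
[30, 32, 29, 24, 25, 29, 28, 37, 65, 90, 108, 116, 115, 119, 116, 116, 118, 117] [29, 26, 24, 20, 29, 30, 53, 92, 127, 133, 121, 102, 100, 98, 101, 101, 103, 104]
0.0105 [298.14096814 246.1791198 ] [336.67432059 281.18915372]
0.009 [299.57110214 258.74893147] [335.25495877 290.80010805]
```

```bash
python3 - <<'E'
from h import *
sc=load('scene');g=cv2.cvtColor(sc[0],cv2.COLOR_BGR2GRAY)
q=np.array([proj(sc,[.567+.036*np.cos(t),.1524+.036*np.sin(t),.0625]) for t in np.linspace(0,6.28,200)]);print('pred dial',q.min(0),q.max(0))
m=np.zeros_like(g);m[240:275,345:395]=g[240:275,345:395]<150;y,x=np.where(m);print('obs',x.min(),x.max()+1,y.max()+1)
E
```

```text
pred dial [352.79032844 241.22688595] [386.09518049 263.08072637]
obs 354 385 263
```

```bash
python3 - <<'E'
from h import *
s,sc=load('side'),load('scene');g=cv2.cvtColor(sc[0],cv2.COLOR_BGR2GRAY).astype(float)
for c in range(362,382,2):
    col=g[230:255,c];i=np.where((col[:-1]<60)&(col[1:]>=60))[0];print(c,(230+i+(60-col[i])/(col[i+1]-col[i])).round(1),end=' ')
print()
for n,c,box in(('side',s,(255,210,285,235)),('scene',sc,(370,210,392,230))):
    m=mask(c,'yellow');x,y,X,Y=box;k=np.zeros_like(m);k[y:Y,x:X]=m[y:Y,x:X];print(n,blobs(k,2),'pred head',proj(c,[.5673-.033,.1519,.122]))
print(np.bincount(mask(s,'orange')[200:240,240:290].any(1).astype(int)))
E
```

```text
362 [233.4] 364 [236.8] 366 [238.2] 368 [239.8] 370 [240.2] 372 [240.3] 374 [239.4] 376 [239.1] 378 [238.2] 380 [] 
side [([268, 222, 7, 6, 34], [270.9, 224.5])] pred head [272.00685989 224.28283532]
scene [([378, 219, 3, 4, 9], [378.9, 220.3])] pred head [377.37338555 222.03229757]
[34  6]
```

```bash
python3 -m inch '{"offset":[[0,0,0.1],[0,0,0.1],[0,0,0.1],[0,0,0.1],[0,0,0.1],[0,0,0.1],[0,0,0.1],[0,0,0.1]],"angular":[[0,0,0],[0,0,0],[0,0,0],[0,0,0],[0,0,0],[0,0,0],[0,0,0],[0,0,0]],"grip":[4,4,4,4,4,4,4,4]}'
python3 - <<'E'
from h import *
st=readout.read_state();print(st['position'],st['wrist_force'],st['width'],abs(st['qvel']).max())
print(ticket.finish_job())
E
```

```text
clock: 13.88
position: [0.5673, 0.1525, 0.1201]
ee_rot: [[0.019, -1.0, -0.0], [-1.0, -0.019, -0.0], [0.0, 0.0, -1.0]]
wrist_force: [0.0, -0.2, -1.0]
width: 0.0443
[0.56732917 0.15251024 0.12008963] [ 0.02320085 -0.21292114 -1.04520218] 0.04428211476089935 0.001527014144390259
the job is handed in; nothing more can be done
None
```

I turned the spindle about 66° so its flat faces the pointer and let go of it. I then picked up the collar and slid it down over the spindle with the thumbscrew over the flat. The job is handed in at 13.9 s with the collar still gripped; no verdict was reported.

**Last checks:**
- **Position:** the TCP is about 0.3 mm from the spindle axis. The axis came from both the dial image and the contact when gripping.
- **Level and still:** the tool is vertical, the fingers are at 44 mm on the collar, side forces are about 0.2 N and the arm is at rest.
- **Facing:** the dial line, thumbscrew and pointer lined up in the last pictures, taken just before the final 1 mm of lowering.
- **Height:** the arm's own readings put the collar centre at about 121 mm (target 122 mm).

**One disagreement:** the side view agreed with the arm's height. The scene camera suggested the collar sat 3–5 mm higher than the arm's readings. I lowered it 1 mm as a compromise. The blue ring itself was hidden by the collar, so I couldn't check against it directly.

The lens, spacer, driver and bottle showed no sign of being moved.

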